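# Lock the bean hopper with the grinder's key

## Task

Lock the coffee grinder's bean hopper: take the T-key from its wooden rest, feel for the hidden slot at the bottom of the lock by turning the key while pressing lightly until it drops fully home, then turn it clockwise to the stop so that the bolt is shot all the way toward the hopper. Leave the key standing fully home in the lock, do not force anything, and leave the other things where they are.

Things in the scene. Friction and masses are not known exactly. Their poses are not given: they have to be found in the camera images.
- grinder: the coffee grinder, fixed: grey casing 215 x 130 mm, 56 mm high, with a square aluminium lock block (70 x 70 mm, top at 90 mm) near the robot and a round clear bean hopper with a black lid (88 mm across, top at 126 mm) behind it. Origin: on the worktop under the axis of the lock; the hopper's axis lies 120 mm along +x; z up
- lock_mouth (a point): centre of the lock's round well (27 mm across) at the top of the aluminium block, axes as the grinder's (z up). With the key fully home its collar lies on the block and its tip 22 mm below this point. Then it turns (0.1 to 0.2 N m, after up to 0.3 rad of play) clockwise from above, to a hard stop with the slot 1.2 rad clockwise of the grinder's x axis
- lock_seat_level (a point): a point on the well's axis, 12 mm down, fixed to the grinder, axes as the grinder's; it does NOT turn with the seat. Here lies a dark steel disc (the seat) cut right across by one slot 11.5 mm wide, which takes the bit either way round. The slot's direction is not reported: at the start it lies anywhere within 0.5 rad either side of the grinder's x axis
- lock_axis_low (a point): a point on the well's axis, 18 mm down: the lowest the sprung seat goes. A bit that lies across the slot pushes the seat down by up to 6 mm against 1.4 N at first and 5.6 N at the end, and, pressed that lightly, slides round on it without turning it. In line with the slot (within about 0.15 rad) the seat springs up round the bit and the key can drop home
- bolt (a joint): how far the steel bolt (13 mm wide, on the hopper's side of the lock block) is shot toward the hopper: 0 m at the start, 0.018 m with the key at its stop. It stays at 0 while the slot turns freely up to 0.5 rad clockwise of the grinder's x axis; from there to the stop at 1.2 rad the key drives it evenly
- lock_key: the T-key, loose, steel, 120 g (0.8 to 1.3 times that), upright in its rest, 68 mm tall. Origin: centre of the tip of its bit. Round collar 38 mm across from 22 to 26 mm above the tip; neck 16 mm across to 38 mm; flat dark handle bar from 38 to 68 mm, 44 mm along x and 14 mm thick along y, in line with the bit; z up
- key_grip (a point): where to grip the key: middle of the handle bar, 52 mm above the tip; close on the 14 mm thickness, along the key's y; axes as the key's
- key_tip (a point): centre of the tip of the key's bit, axes as the key's. The bit is a flat blade 22 mm wide (along x), 8 mm thick (y) and 20 mm long
- key_rest: the key's dark wooden rest, fixed: a block 50 x 50 mm, 30 mm high, with a square hole 26 mm wide in which the bit hangs, its tip 8 mm above the worktop; the key's collar lies on the block. Origin: centre of its underside
- tamper: coffee tamper, bystander, loose, 53 mm across, 92 mm tall; origin centre of underside
- coffee_pod: white coffee pod, bystander, loose, 51 mm across, 45 mm tall; origin centre of underside
- matchbox: matchbox, bystander, loose, 36 x 56 x 14 mm; origin centre of underside
- brush: small wooden cleaning brush, bystander, loose, 21 x 137 x 14 mm; origin centre of underside
- teaspoon: teaspoon, bystander, loose, 130 x 26 x 11 mm; origin centre of underside

How it is judged:
By the outcome, as a careful person would: the job done as asked, in the order asked, and still so for the second after the job is handed in, with the robot touching nothing.
It also fails if it takes over 61 s, if anything falls off the work surface, if the arm or the gripper's body presses on something with over 40 N, if the wrist force passes 120 N, or if a joint passes its speed limit or range.

## Robot

A 6-joint arm with a two-finger parallel gripper is mounted at the origin on a cart in front of the work surface, level with it; the furniture and walls round the work are solid. World frame = base frame: x ahead of the robot, y to its left, z up, the work surface at z = 0. Lengths are in m, angles in degrees, forces in N, time in s.
With the tool pointing down it reaches from about 0.3 to 0.75 m from the base axis. Payload 8.5 kg.
Tool frame: the origin (TCP) lies on the centre line of the jaws, within the pads' length; the fingertips stand 11 mm ahead of it and the grasp point (between the pads) lies 8 mm behind it; z points along the fingers, y is the line along which they close (so a half turn about z gives the same grasp; the last joint's range is limited). The gripper opens to 85 mm and grips with 20 to 120 N. Pads are 22 mm wide; open, the fingers measure 114 mm over their backs; the gripper's body (76 mm by 85 mm) begins 54 mm behind the grasp point. The pads swing forward as they close: fully open they stand 13 mm farther back than shut.
Start: joints at [50.976, 21.807, 74.336, -0, 83.858, -12.336], TCP at [0.247, 0.491, 0.242] pointing down, gripper open.
Joint ranges: [-178.18, 178.18], [-50.72, 133.34], [12.68, 142.11], [-81.47, 261.47], [9.98, 163.14], [-165.26, 165.26]. Speed limits (degrees/s): [136.94, 136.94, 180, 180, 180, 180].

## Interface

Orientations are given as a 3x3 rotation matrix whose columns are the frame's x, y, z axes.
In Python, from rig import env, job, get_image gives the robot as it stands (env), with the cameras as plain functions and the job (job).
- The arm moves only by the shell command python3 nudge.py 'ROWS' [FORCE]. ROWS is a JSON list of rows, 1 to 10 of them, each of 5 numbers: dx, dy, dz in m, then a turn about the tool's z in degrees, then the finger opening in m; each row shifts and turns the commanded pose from where the row before left it, along the tool's axes as they then stand; what a row does not reach is not made up. A row lasts 1/10 s, in which the tool goes at most 0.05 m and 8.59 degrees, less where a joint would pass 70% of its speed; a pose out of reach is approached as far as the arm can. The fingers move at their own pace and stop on an object; FORCE is the grip in N (left out, the last holds). Time passes only in rows, so rows that do not move let the fingers close. It prints the time, the measured TCP pose, the force, the opening and the grip force at its end.
- env.observe(): the state, without advancing time (a new reading comes with each control period).
- get_image(name): name is "side" or "top" or "wrist"; returns a dict with "pixels" (384x512x3 uint8, red, green, blue), "K" (3x3 intrinsics, pixels), "extrinsics" (4x4, takes a point from world to camera coordinates). Camera axes: x right, y down, z forward; pixel columns grow to the right and rows downward; lengths in m; the calibration is good to about 2 mm. A picture is of the moment at which its call begins. There is no depth.
- job.close_job(): hands the job in; it is judged then, once.
The state is a dict: "time_s": time; "q": joint angles; "qvel": joint speeds; "joint_efforts": joint torques, N m; "position": TCP position; "tool_rot": TCP orientation; "ft_force": force on the tool from outside, world axes, zero at the start; "wrist_torque": the same for the moment, N m; "grip_width": finger opening in m; "gripper_force": force on a finger pad.
Only numpy, scipy, OpenCV 4.12 (cv2) and the standard library are available. Lean on these libraries where they do the work, as an engineer would, in place of code of your own. Each camera call takes 0.05 s, during which the arm holds its last target. There are 200 camera calls.

## Working session

There is one attempt and no reset: what is moved stays moved. The work goes in short steps, Python scripts to look and compute and a shell command to move; the robot and the scene stay as the last step left them, time stands still between calls to the robot, and variables do not carry over. Pictures are saved under pics/ and viewed, at most 11 in all, crops included, and the job is handed in when it is done.

```bash
ls; mkdir -p pics
python3 - <<'E'
from rig import env, job, get_image
import cv2,numpy as np
ims=[]
for n in("top","side"):
    d=get_image(n); cv2.imwrite(f"pics/{n}0.png",d["pixels"][:,:,::-1]); print(n,d["K"].tolist(),np.round(d["extrinsics"],4).tolist())
    np.savez(f"{n}0.npz",**d)
o=env.observe();print(o["time_s"],o["position"],o["tool_rot"],o["ft_force"],o["grip_width"])
E
```

```text
nudge.py
pics
rig.py
top [[362.71486512673465, 0.0, 256.72001034378036], [0.0, 362.71486512673465, 189.9208798356872], [0.0, 0.0, 1.0]] [[-0.071, -0.9975, -0.0069, -0.047], [-0.9744, 0.0708, -0.2135, 0.5304], [0.2134, -0.0085, -0.9769, 0.9344], [0.0, 0.0, 0.0, 1.0]]
side [[372.8881843190158, 0.0, 255.9985921025046], [0.0, 372.8881843190158, 185.35244695026523], [0.0, 0.0, 1.0]] [[0.9141, -0.4049, -0.0197, -0.5173], [-0.2125, -0.4373, -0.8739, 0.1553], [0.3452, 0.803, -0.4858, 0.9761], [0.0, 0.0, 0.0, 1.0]]
0.1 [0.2468686  0.49122142 0.24178822] [[-8.93469286e-01  4.49123574e-01 -8.05760013e-04]
 [ 4.49124196e-01  8.93468850e-01 -9.33383248e-04]
 [ 3.00717052e-04 -1.19583558e-03 -9.99999240e-01]] [-0.507504    0.42260763  0.27723576] 0.08575332045000761
```

View pics/top0.png

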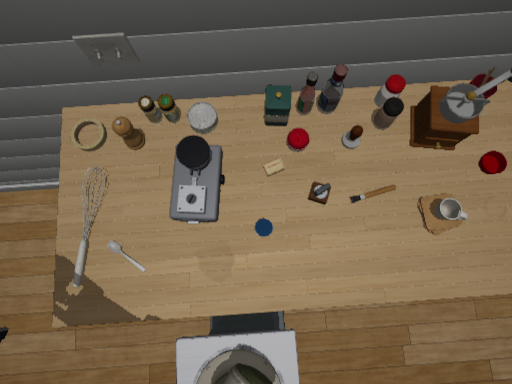

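View pics/side0.png

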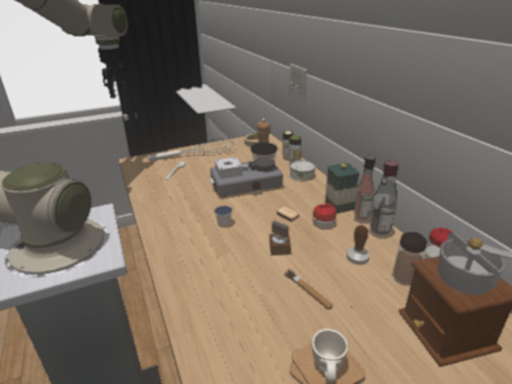

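The top view shows the grinder at (197,185) with its lock at (191,199) and hopper lid at (193,152). The key in its rest is at (320,191), and the pod is at (264,227). In the side view the key is at (280,235) and the lock block at (229,167). I'll do coarse localisation first, then refine with the wrist camera.

```bash
cat > h.py <<'E'
import numpy as np,cv2
def ray(d,uv):
    R=d["extrinsics"][:3,:3];t=d["extrinsics"][:3,3]
    n=cv2.undistortPoints(np.array([[uv]],float),d["K"],None)[0,0]
    return -R.T@t, R.T@np.array([n[0],n[1],1])
def onz(d,uv,z):
    c,r=ray(d,uv); return c+r*(z-c[2])/r[2]
def proj(d,p):
    q=d["K"]@(d["extrinsics"]@np.append(p,1))[:3]; return q[:2]/q[2]
E
python3 - <<'E'
import numpy as np,cv2
from h import *
t=np.load("top0.npz");s=np.load("side0.npz")
print("hopper lid",onz(t,(193,152),.126),"lock well",onz(t,(191,199),.09),"key top",onz(t,(321,188),.076),"rest",onz(t,(319,193),.03), "key side",onz(s,(280,229),.076))
from rig import env, job, get_image
d=get_image("wrist");np.savez("w0.npz",**d);print(d["K"][0,0]);E=d["extrinsics"];print("cam pos",-E[:3,:3].T@E[:3,3],"axes rows",np.round(E[:3,:3],3).tolist())
a=cv2.resize(t["pixels"][120:240,150:350],None,fx=4,fy=4,interpolation=cv2.INTER_CUBIC)
cv2.imwrite("pics/c.png",a[:,:,::-1])
E
```

```text
hopper lid [0.62333461 0.07382435 0.126     ] lock well [0.50660226 0.0894393  0.09      ] key top [ 0.5142689  -0.25697292  0.076     ] rest [ 0.51009414 -0.25857031  0.03      ] key side [ 0.50582686 -0.28042889  0.076     ]
312.54051497044804
cam pos [0.18480781 0.52316649 0.37322241] axes rows [[0.449, 0.894, -0.0], [0.86, -0.432, 0.272], [0.243, -0.122, -0.962]]
```

View pics/c.png

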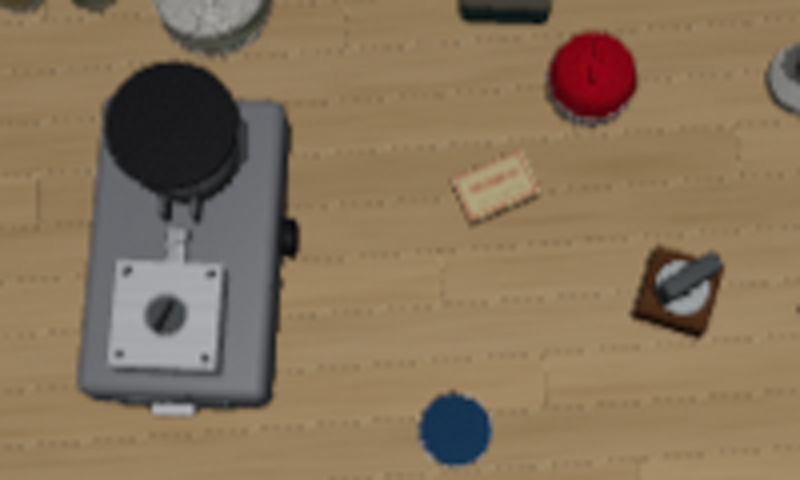

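```bash
cat >> h.py <<'E'
def delta(o,p,yaw=None):
    "tool-axis shift to world p; turn to yaw (deg, mod 180)"
    R=np.array(o["tool_rot"]); d=R.T@(np.array(p)-o["position"])
    a=np.degrees(np.arctan2(R[1,0],R[0,0])); tr=None if yaw is None else (a-yaw+90)%180-90
    print("shift",np.round(d,4),"yaw now",round(a,2),"turn",tr)
E
python3 nudge.py '[[-0.041,-0.024,0,0,0.085],[-0.041,-0.024,0,0,0.085],[-0.041,-0.024,0,0,0.085],[-0.041,-0.024,0,0,0.085],[-0.041,-0.024,0,0,0.085],[-0.041,-0.024,0,0,0.085],[-0.041,-0.024,0,0,0.085],[-0.041,-0.024,0,0,0.085],[-0.041,-0.024,0,0,0.085],[-0.041,-0.024,0,0,0.085]]' && python3 nudge.py '[[0,0,0,0,0.085],[0,0,0,0,0.085],[0,0,0,0,0.085]]'
python3 - <<'E'
import numpy as np,cv2
from rig import env, job, get_image
d=get_image("wrist");np.savez("w1.npz",**d);cv2.imwrite("pics/w1.png",d["pixels"][:,:,::-1])
E
```

```text
(no output)
```

View pics/w1.png

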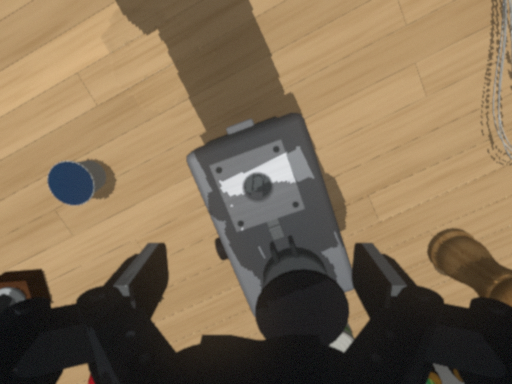

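The wrist view shows the lock well at about (257,186), its four screws near (219,170), (276,150), (297,205) and (240,224), and the hopper lid at (302,300). Next I'll measure these precisely.

Run:
```python
import numpy as np,cv2
from h import *
d=np.load("w1.npz");im=d["pixels"];g=cv2.cvtColor(im,cv2.COLOR_RGB2GRAY)
def dark(c,r,th,fac=4):
    c=np.array(c);x0,y0=c-r;sub=cv2.resize(g[y0:y0+2*r,x0:x0+2*r],None,fx=fac,fy=fac,interpolation=cv2.INTER_CUBIC)
    cs,_=cv2.findContours((sub<th).astype(np.uint8),cv2.RETR_EXTERNAL,cv2.CHAIN_APPROX_NONE)
    k=max(cs,key=cv2.contourArea);m=cv2.moments(k);e=cv2.fitEllipse(k)
    return np.array([m["m10"],m["m01"]])/m["m00"]/fac+c-r-0.375, np.array(e[1])/fac
S=[]
for c in((219,170),(276,150),(297,205),(240,224)):
    p,e=dark(c,5,70);S.append(onz(d,p,.09));print(p,e,S[-1])
S=np.array(S);print("centre",S.mean(0),"sides",[np.linalg.norm(S[i]-S[i-1]) for i in range(4)])
print("yaw",[np.degrees(np.arctan2(*(b-a)[[1,0]])) for a,b in((S[0],S[3]),(S[1],S[2]))],[np.degrees(np.arctan2(*(b-a)[[1,0]]))-90 for a,b in((S[0],S[1]),(S[3],S[2]))])
p,e=dark((257,186),20,95);print("well",p,e,onz(d,p,.09))
h=im[240:345,250:352].copy()
a=cv2.resize(im[160:212,230:286],None,fx=10,fy=10,interpolation=cv2.INTER_CUBIC);cv2.imwrite("pics/c1.png",a[:,:,::-1])
```

```text
[218.61040609 169.78384095] [3.75441122 4.26653814] [0.47757586 0.06574492 0.09      ]
[275.79567308 148.84975962] [3.99487615 4.18154097] [0.4838374  0.12138522 0.09      ]
[295.17349565 204.0972882 ] [4.02365685 4.20077085] [0.53946865 0.1149986  0.09      ]
[240.32047325 223.10627572] [4.02907419 4.06006479] [0.53320175 0.05932223 0.09      ]
centre [0.50852092 0.09036275 0.09      ] sides [np.float64(0.05599545302613093), np.float64(0.05599151990986333), np.float64(0.05599665928598346), np.float64(0.056027959333607026)]
yaw [np.float64(-6.586328948872762), np.float64(-6.549040458924019)] [np.float64(-6.420820544219225), np.float64(-6.422149621302935)]
well [257.75379553 187.2945712 ] [26.08553886 27.28886414] [0.50871041 0.09055779 0.09      ]
```

View pics/c1.png

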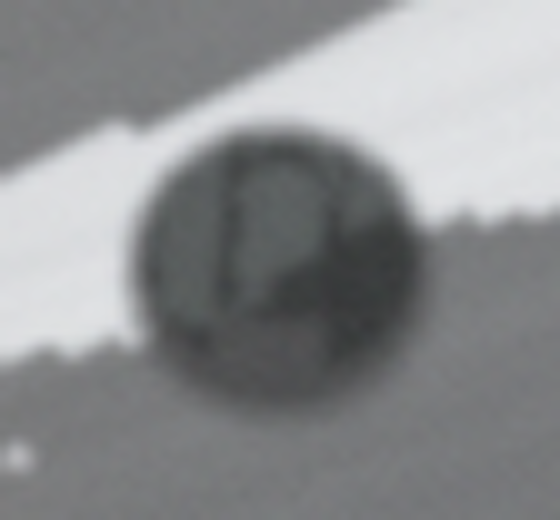

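The slot looks roughly aligned with the tool's x axis, at a yaw of about −27°. The lock is at (0.5086, 0.0904) with a yaw of −6.5°; the 56 mm screw square is consistent and the centre matches the well. Next I'll go over to the key.

```bash
python3 nudge.py '[[-0.0205,-0.0386,0,0,0.085],[-0.0205,-0.0386,0,0,0.085],[-0.0205,-0.0386,0,0,0.085],[-0.0205,-0.0386,0,0,0.085],[-0.0205,-0.0386,0,0,0.085],[-0.0205,-0.0386,0,0,0.085],[-0.0205,-0.0386,0,0,0.085],[-0.0205,-0.0386,0,0,0.085],[0,0,0,0,0.085],[0,0,0,0,0.085]]' >/dev/null&& python3 nudge.py '[[0,0,0,8,0.06],[0,0,0,8,0.06],[0,0,0,6,0.06],[0,0,0.02,0,0.06],[0,0,0.02,0,0.06],[0,0,0,0,0.06],[0,0,0,0,0.06]]'
python3 - <<'E'
import numpy as np,cv2
from rig import env, job, get_image
d=get_image("wrist");np.savez("w2.npz",**d);cv2.imwrite("pics/w2.png",d["pixels"][:,:,::-1])
E
```

```text
time_s: 3.2
position: [0.5138, -0.2554, 0.2031]
tool_rot: [[-0.662, 0.75, 0.0], [0.75, 0.662, -0.0], [-0.0, 0.0, -1.0]]
ft_force: [0.5, -0.0, 0.3]
grip_width: 0.0601
gripper_force: 0.0
```

View pics/w2.png

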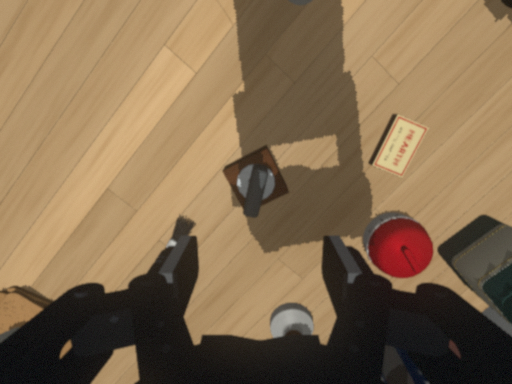

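The key's collar is at about (256,183) and its handle runs from about (258,166) to (251,215). I'll measure these more finely with an enlarged crop.

Run:
```python
import numpy as np,cv2
from h import *
d=np.load("w2.npz");im=d["pixels"]
x0,y0=215,138
a=cv2.resize(im[y0:y0+85,x0:x0+85],None,fx=7,fy=7,interpolation=cv2.INTER_CUBIC)
hsv=cv2.cvtColor(a,cv2.COLOR_RGB2HSV)
for v in range(160,225,6): print(v,[tuple(int(c) for c in im[v,u]) for u in (246,250,254,258,262)])
cv2.imwrite("pics/c2.png",a[:,:,::-1])
```

```text
160 [(61, 45, 28), (59, 44, 30), (58, 40, 26), (60, 46, 29), (67, 47, 32)]
166 [(81, 74, 69), (106, 106, 104), (51, 47, 39), (50, 42, 37), (48, 43, 36)]
172 [(106, 107, 103), (98, 100, 98), (56, 51, 47), (59, 57, 54), (76, 77, 75)]
178 [(109, 110, 106), (65, 63, 57), (57, 54, 49), (59, 59, 54), (83, 86, 85)]
184 [(105, 103, 103), (54, 51, 46), (58, 55, 50), (59, 58, 53), (83, 83, 83)]
190 [(96, 97, 94), (55, 53, 48), (59, 57, 53), (52, 50, 47), (52, 50, 45)]
196 [(68, 64, 60), (57, 52, 48), (57, 54, 49), (56, 54, 52), (65, 65, 61)]
202 [(56, 50, 45), (57, 54, 50), (58, 54, 50), (51, 50, 44), (54, 41, 30)]
208 [(53, 52, 45), (60, 57, 52), (58, 54, 50), (53, 49, 43), (101, 86, 62)]
214 [(63, 58, 50), (56, 54, 46), (53, 51, 45), (79, 68, 51), (105, 88, 62)]
220 [(156, 127, 93), (104, 86, 63), (104, 86, 62), (105, 87, 63), (102, 84, 60)]
```

View pics/c2.png

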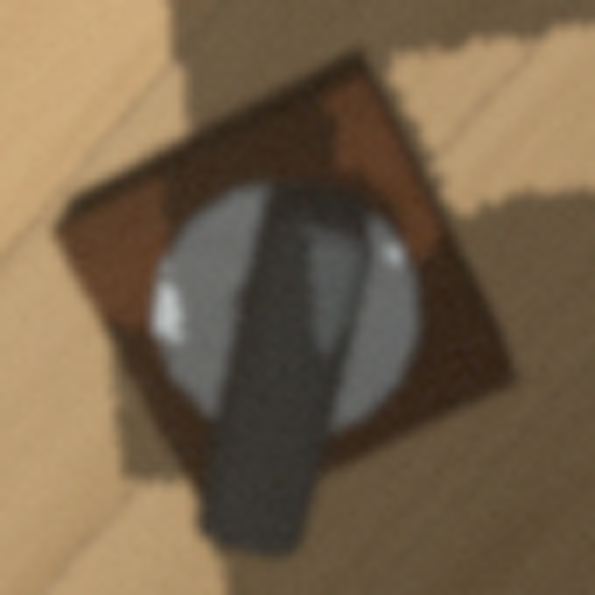

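Run:
```python
import numpy as np
from h import *
from rig import env, job, get_image
d=np.load("w2.npz")
P=lambda x,y,z:onz(d,(215+x/7-.43,138+y/7-.43),z)
print("handle c",P(281.5,367,.075),"collar",P(287,308,.034))
r=np.array([P(x,y,.03) for x,y in((56,228),(360,50),(515,380),(210,540))]);print("rest corners",r,np.linalg.norm(r-np.roll(r,1,0),axis=1),r[[0,2]].mean(0))
a=P(311,190,.076);b=P(251,545,.076);print("len",np.linalg.norm(a-b),"yaw",np.degrees(np.arctan2(*(b-a)[[1,0]])))
c=P(281.5,367,.075); o=env.observe()
delta(o,[c[0],c[1],.12],np.degrees(np.arctan2(*(b-a)[[1,0]])))
```

```text
handle c [ 0.51137334 -0.25843886  0.075     ] collar [ 0.51318925 -0.260208    0.034     ]
rest corners [[ 0.48157348 -0.27386994  0.03      ]
 [ 0.49712972 -0.22662397  0.03      ]
 [ 0.54555239 -0.24720928  0.03      ]
 [ 0.52849536 -0.29495917  0.03      ]] [0.05144336 0.04974112 0.05261662 0.05070497] [ 0.51356293 -0.26053961  0.03      ]
len 0.045710480231400806 yaw -58.045938519790454
shift [-0.0001 -0.0036  0.0836] yaw now 131.39 turn 9.440057536678353
```

```bash
python3 nudge.py '[[-0.0023,-0.0038,0,0,0.06],[0,0,0.03,5,0.045],[0,0,0.03,4.4,0.045],[0,0,0.03,0,0.045],[0,0,0.03,0,0.045],[0,0,0,0,0.045],[0,0,0,0,0.045],[0,0,0,0,0.045]]'
python3 - <<'E'
import numpy as np,cv2
from h import *
from rig import env, job, get_image
delta(env.observe(),[.5125,-.2596,.052],-58)
d=get_image("wrist");np.savez("w3.npz",**d);cv2.imwrite("pics/w3.png",d["pixels"][:,:,::-1])
E
```

```text
time_s: 4.05
position: [0.5129, -0.2617, 0.0844]
tool_rot: [[-0.529, 0.849, 0.003], [0.849, 0.529, -0.002], [-0.003, 0.001, -1.0]]
ft_force: [-0.1, 0.2, 0.6]
grip_width: 0.0448
gripper_force: 0.0
shift [0.002  0.0008 0.0323] yaw now 121.91 turn -0.0885094314137973
```

View pics/w3.png

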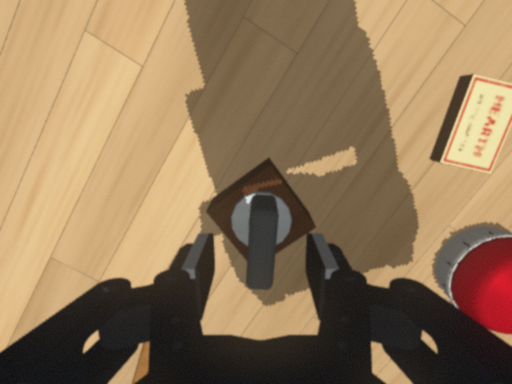

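The handle runs from about (264,195) to (260,288), midway between the jaws, which are at 213 and 307. The collar is at about (262,221). I'll check the along-handle centre here and then descend.

Run:
```python
import numpy as np,cv2
from h import *
from rig import env, job, get_image
d=np.load("w3.npz");im=d["pixels"];o=env.observe();R=np.array(o["tool_rot"])
print(im[186:204:2,263].tolist(), im[280:296:2,260].tolist(), "row221", [(u,int(im[221,u].sum())) for u in list(range(226,238))+list(range(284,298))])
for n,p,z in(("top end",(264,194),.076),("bot end",(260.5,288),.076),("collar",(262,221),.034)):
    q=onz(d,p,z);print(n,q,"tool",R.T@(q-o["position"]))
```

```text
[[94, 63, 41], [69, 47, 33], [64, 46, 35], [79, 76, 71], [89, 92, 89], [45, 44, 42], [45, 43, 40], [45, 43, 39], [46, 46, 43]] [[62, 59, 56], [65, 62, 57], [63, 61, 57], [63, 60, 58], [73, 67, 58], [117, 99, 73], [121, 101, 73], [122, 103, 75]] row221 [(226, 153), (227, 146), (228, 153), (229, 147), (230, 171), (231, 235), (232, 308), (233, 348), (234, 354), (235, 353), (236, 355), (237, 346), (284, 348), (285, 350), (286, 347), (287, 349), (288, 343), (289, 337), (290, 310), (291, 234), (292, 156), (293, 120), (294, 121), (295, 123), (296, 132), (297, 121)]
top end [ 0.49877761 -0.23506452  0.076     ] tool [0.029964   0.00215301 0.00819263]
bot end [ 0.52376275 -0.27813391  0.076     ] tool [-0.01980318  0.00059379  0.0083547 ]
collar [ 0.51401514 -0.26041823  0.034     ] tool [0.00052585 0.00163713 0.05028921]
```

```bash
python3 nudge.py '[[0.0012,0.0012,0.011,0,0.045],[0,0,0.011,0,0.045],[0,0,0.0104,0,0.045],[0,0,0,0,0.045],[0,0,0,0,0.0],[0,0,0,0,0.0],[0,0,0,0,0.0],[0,0,0,0,0.0],[0,0,0,0,0.0],[0,0,0,0,0.0]]' 60
```

```text
time_s: 5.1
position: [0.5126, -0.2595, 0.0503]
tool_rot: [[-0.529, 0.849, 0.001], [0.849, 0.529, -0.001], [-0.001, 0.0, -1.0]]
ft_force: [0.6, -0.6, 4.3]
grip_width: 0.0133
gripper_force: 58.4
```

```bash
python3 nudge.py '[[0,0,-0.01,0,0],[0,0,-0.03,0,0],[0,0,-0.04,0,0],[0,0,-0.04,0,0],[0,0,0,0,0],[0,0,0,0,0],[0,0,0,0,0]]'
python3 - <<'E'
import numpy as np,cv2
from h import *
from rig import env, job, get_image
d=get_image("wrist");np.savez("w4.npz",**d);cv2.imwrite("pics/w4.png",d["pixels"][:,:,::-1])
s=get_image("side");np.savez("s4.npz",**s)
o=env.observe();delta(o,[.5086,.0904,.172],-10); print(proj(s,o["position"]))
u,v=proj(s,o["position"]).astype(int)
a=d["pixels"][150:384,130:390]; b=cv2.resize(s["pixels"][v-40:v+50,u-45:u+45],(540,540),interpolation=cv2.INTER_CUBIC)
a=cv2.resize(a,(260,234));c=np.zeros((540,800,3),np.uint8);c[:234,:260]=a;c[:,260:]=b;cv2.imwrite("pics/c4.png",c[:,:,::-1])
E
```

```text
time_s: 5.8
position: [0.5118, -0.2589, 0.1687]
tool_rot: [[-0.529, 0.849, -0.002], [0.849, 0.529, 0.002], [0.003, -0.001, -1.0]]
ft_force: [1.0, -0.0, -1.9]
grip_width: 0.0137
gripper_force: 57.9
shift [ 0.2983  0.1818 -0.0028] yaw now 121.91 turn -48.09016102233244
[278.588454   190.73716461]
```

View pics/c4.png

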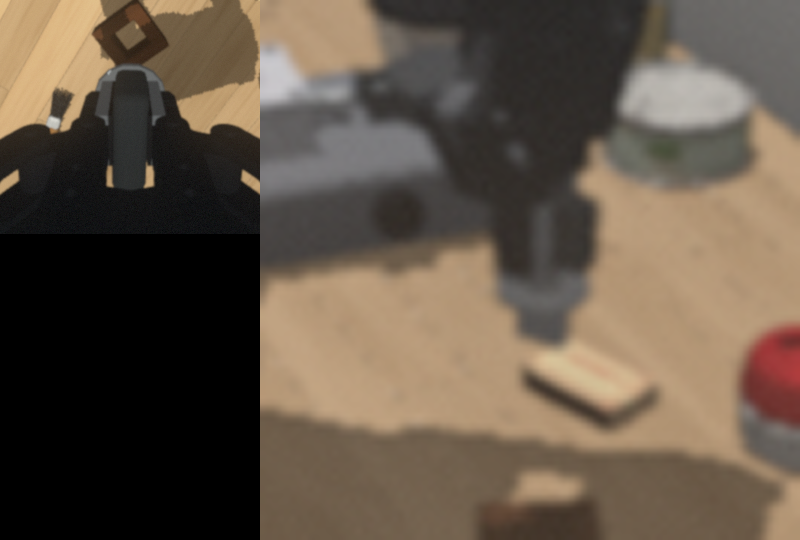

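The key is in the jaws with its collar front rim at about (260,214) in full-frame wrist pixels, and the empty rest is at (260,185). I'll measure the key's offset in the hand.

Run:
```python
import numpy as np,cv2
from h import *
from rig import env, job, get_image
d=np.load("w4.npz");im=d["pixels"].astype(int);o=env.observe();R=np.array(o["tool_rot"]);T=o["position"]
P=lambda x,y,z:np.round(proj(d,T+R@np.array([x,y,z])),1)
for zz in(.0163,.0203):print("rim front pred",zz,P(.019,0,zz), "sides",P(0,.019,zz),P(0,-.019,zz),P(.01,.01616,zz),P(.01,-.01616,zz))
print("handle top ends",P(.022,0,-.0257),P(-.022,0,-.0257),"edges",P(0,.007,-.0257),P(0,-.007,-.0257))
print("col",[(v,int(im[v,260].sum())) for v in range(208,232)])
print("end",[(v,int(im[v,260].sum())) for v in range(328,346)])
for v in (222,230,300,325): print("row",v,[int(x) for x in im[v,225:300].sum(1)])
```

```text
rim front pred 0.0163 [259.6 211.1] sides [296.4 245.9] [222.7 245.9] [291.4 227.9] [227.7 227.8]
rim front pred 0.0203 [259.6 208.5] sides [295.5 242.6] [223.6 242.6] [290.6 224.9] [228.5 224.9]
handle top ends [259.6 240.7] [259.6 340.5] edges [277.7 293.1] [241.5 293.1]
col [(208, 124), (209, 126), (210, 140), (211, 133), (212, 151), (213, 176), (214, 220), (215, 259), (216, 306), (217, 334), (218, 327), (219, 281), (220, 205), (221, 139), (222, 125), (223, 126), (224, 125), (225, 123), (226, 122), (227, 120), (228, 127), (229, 123), (230, 121), (231, 121)]
end [(328, 143), (329, 142), (330, 134), (331, 144), (332, 140), (333, 157), (334, 147), (335, 142), (336, 139), (337, 144), (338, 140), (339, 122), (340, 87), (341, 81), (342, 59), (343, 69), (344, 57), (345, 50)]
row 222 [507, 516, 516, 517, 501, 504, 494, 490, 478, 442, 380, 334, 397, 477, 490, 426, 360, 340, 333, 335, 331, 313, 241, 178, 153, 131, 130, 133, 129, 131, 126, 130, 132, 129, 127, 125, 125, 121, 124, 121, 124, 121, 129, 116, 127, 122, 136, 140, 170, 228, 286, 319, 324, 327, 316, 313, 292, 277, 245, 242, 248, 268,
[... 452 characters left out ...]
w 300 [73, 66, 75, 69, 73, 71, 62, 77, 67, 83, 56, 71, 74, 81, 90, 92, 81, 79, 100, 132, 126, 134, 143, 137, 146, 141, 145, 152, 140, 143, 144, 144, 148, 146, 149, 145, 151, 144, 149, 143, 145, 144, 149, 149, 143, 146, 143, 141, 129, 140, 122, 115, 87, 92, 90, 90, 81, 79, 70, 69, 66, 72, 55, 71, 69, 61, 55, 68, 68, 74, 64, 71, 74, 67, 66]
row 325 [69, 65, 68, 65, 55, 69, 66, 66, 72, 80, 126, 247, 372, 428, 441, 436, 374, 254, 160, 125, 132, 132, 133, 137, 136, 142, 133, 142, 135, 149, 137, 143, 135, 148, 141, 145, 137, 140, 147, 135, 142, 140, 139, 141, 143, 138, 135, 136, 134, 142, 254, 400, 466, 471, 473, 474, 481, 461, 350, 205, 104, 66, 66, 63, 58, 65, 58, 62, 71, 55, 69, 60, 51, 59, 45]
```

```bash
python3 nudge.py '[[0.0373,0.0227,-0.0005,0,0],[0.0373,0.0227,-0.0005,0,0],[0.0373,0.0227,-0.0005,0,0],[0.0373,0.0227,-0.0005,0,0],[0.0373,0.0227,-0.0005,0,0],[0.0373,0.0227,-0.0005,0,0],[0.0373,0.0227,-0.0005,0,0],[0.0373,0.0227,-0.0005,0,0],[0,0,0,0,0],[0,0,0,0,0]]' >/dev/null; python3 nudge.py '[[0,0,0,-7.7,0],[0,0,0,-7.7,0],[0,0,0,-7.7,0],[0,0,0,-7.7,0],[0,0,0,-7.7,0],[0,0,0,-7.7,0],[0,0,0,0,0],[0,0,0,0,0],[0,0,0,0,0],[0,0,0,0,0]]'
python3 - <<'E'
import numpy as np,cv2
from h import *
from rig import env, job, get_image
o=env.observe();delta(o,[.5086,.0904,.1323],-12);print(o["ft_force"],o["wrist_torque"])
E
```

```text
time_s: 7.9
position: [0.5088, 0.0897, 0.1738]
tool_rot: [[-0.978, 0.208, -0.0], [0.208, 0.978, -0.0], [0.0, -0.0, -1.0]]
ft_force: [0.5, 0.5, -1.3]
grip_width: 0.0131
gripper_force: 57.9
shift [0.0004 0.0006 0.0415] yaw now 168.0 turn 0.0013569999732112592
[ 0.52613799  0.51188582 -1.27499557] [-0.01391896 -0.02792787 -0.0040203 ]
```

```bash
python3 nudge.py '[[0.0007,0.0006,0.019,0,0],[0,0,0.019,0,0],[0,0,0,0,0],[0,0,0,0,0],[0,0,0,0,0]]'
python3 - <<'E'
from h import *
from rig import env, job, get_image
o=env.observe();delta(o,[.5086,.0904,.1323],-12);print(o["ft_force"])
E
python3 nudge.py '[[0,0,0.003,0,0],[0,0,0.003,0,0],[0,0,0.003,0,0],[0,0,0,0,0],[0,0,0,0,0]]'
```

```text
time_s: 8.4
position: [0.5088, 0.0907, 0.1369]
tool_rot: [[-0.978, 0.206, 0.002], [0.206, 0.978, -0.0], [-0.002, 0.0, -1.0]]
ft_force: [-1.0, -0.4, -1.7]
grip_width: 0.0134
gripper_force: 58.1
shift [ 0.0001 -0.0003  0.0046] yaw now 168.09 turn 0.09488709105858106
[-1.00746    -0.42319013 -1.67188868]
time_s: 8.9
position: [0.5082, 0.0907, 0.1268]
tool_rot: [[-0.979, 0.206, -0.0], [0.206, 0.979, -0.0], [0.0, -0.0, -1.0]]
ft_force: [-0.8, 1.0, -1.1]
grip_width: 0.0135
gripper_force: 58.1
```

```bash
python3 nudge.py '[[0,0,0.003,0,0],[0,0,0.003,0,0],[0,0,0.0025,0,0],[0,0,0.001,0,0],[0,0,0,0,0],[0,0,0,0,0],[0,0,0,0,0]]'
```

```text
time_s: 9.6
position: [0.5083, 0.0907, 0.1175]
tool_rot: [[-0.979, 0.206, 0.0], [0.206, 0.979, -0.0], [-0.0, -0.0, -1.0]]
ft_force: [-1.3, -0.8, 0.7]
grip_width: 0.0135
gripper_force: 58.3
```

```bash
python3 nudge.py '[[0,0,0.001,0,0],[0,0,0,0,0],[0,0,0,0,0]]'|grep -E "pos|ft"; for i in 1; do python3 nudge.py '[[0,0,0,0,0]]'|grep -E "ft|tool_rot"; python3 nudge.py '[[0,0,0,3,0],[0,0,0,0,0]]'|grep -E "pos|ft|rot";python3 nudge.py '[[0,0,0,3,0],[0,0,0,0,0]]'|grep -E "pos|ft|rot";python3 nudge.py '[[0,0,0,3,0],[0,0,0,0,0]]'|grep -E "pos|ft|rot"; done
```

```text
position: [0.5083, 0.0907, 0.1165]
ft_force: [-1.9, -0.3, 3.0]
tool_rot: [[-0.979, 0.206, 0.0], [0.206, 0.979, 0.0], [-0.0, 0.0, -1.0]]
ft_force: [-2.3, -0.6, 3.6]
position: [0.5083, 0.091, 0.1164]
tool_rot: [[-0.966, 0.257, 0.0], [0.257, 0.966, 0.001], [0.0, 0.001, -1.0]]
ft_force: [-1.5, 2.6, 3.4]
position: [0.5083, 0.091, 0.1164]
tool_rot: [[-0.952, 0.307, 0.0], [0.307, 0.952, 0.001], [0.0, 0.001, -1.0]]
ft_force: [-2.1, 3.8, 3.0]
position: [0.5082, 0.091, 0.1164]
tool_rot: [[-0.935, 0.355, -0.0], [0.355, 0.935, 0.001], [0.0, 0.001, -1.0]]
ft_force: [-1.9, 3.3, 2.1]
```

```bash
python3 nudge.py '[[0.0004,0.0006,0,0,0],[0,0,0,2,0],[0,0,0,0,0]]'|grep -E "pos|ft|rot"; python3 nudge.py '[[0,0,0,2,0],[0,0,0,0,0]]'|grep -E "pos|ft|rot";python3 nudge.py '[[0,0,0,2,0],[0,0,0,0,0]]'|grep -E "pos|ft|rot";python3 nudge.py '[[0,0,0,2,0],[0,0,0,0,0]]'|grep -E "pos|ft|rot"
```

```text
position: [0.5082, 0.0914, 0.1165]
tool_rot: [[-0.922, 0.388, 0.0], [0.388, 0.922, -0.0], [-0.0, -0.0, -1.0]]
ft_force: [-2.2, 2.5, 2.6]
position: [0.5082, 0.0914, 0.1165]
tool_rot: [[-0.908, 0.42, 0.0], [0.42, 0.908, -0.0], [-0.0, 0.0, -1.0]]
ft_force: [-1.2, 2.2, 2.6]
position: [0.5082, 0.0914, 0.1165]
tool_rot: [[-0.893, 0.451, 0.0], [0.451, 0.893, -0.0], [-0.0, 0.0, -1.0]]
ft_force: [-0.9, 2.3, 2.0]
position: [0.5082, 0.0911, 0.1162]
tool_rot: [[-0.876, 0.482, -0.0], [0.482, 0.876, -0.001], [-0.0, -0.001, -1.0]]
ft_force: [-0.4, -0.3, -1.0]
```

The axial force fell to its baseline at a key yaw of about −29°, so the slot is found. I'll turn slightly further into the window and let the key go down gently.

```bash
python3 nudge.py '[[0,0,0,2,0],[0,0,0.001,0,0],[0,0,0.001,0,0],[0,0,0,0,0]]'|grep -E "pos|ft|rot"; python3 nudge.py '[[0,0,0.001,0,0],[0,0,0.001,0,0],[0,0,0,0,0]]'|grep -E "pos|ft|rot"
```

```text
position: [0.5081, 0.0913, 0.1142]
tool_rot: [[-0.859, 0.512, -0.0], [0.512, 0.859, -0.0], [0.0, -0.0, -1.0]]
ft_force: [-0.3, -0.3, -1.3]
position: [0.5081, 0.0914, 0.1123]
tool_rot: [[-0.858, 0.513, -0.0], [0.513, 0.858, -0.0], [0.0, -0.0, -1.0]]
ft_force: [-0.4, 0.4, -1.4]
```

```bash
python3 nudge.py '[[0,0,0.001,0,0],[0,0,0.001,0,0],[0,0,0,0,0]]'|grep -E "pos|ft|rot"; python3 nudge.py '[[0,0,0.0005,0,0],[0,0,0,0,0]]'|grep -E "pos|ft|rot"; python3 nudge.py '[[0,0,0.0005,0,0],[0,0,0,0,0]]'|grep -E "pos|ft|rot"
```

```text
position: [0.5081, 0.0914, 0.1104]
tool_rot: [[-0.858, 0.513, -0.0], [0.513, 0.858, -0.0], [0.0, -0.0, -1.0]]
ft_force: [-1.1, 0.8, -0.9]
position: [0.5082, 0.0914, 0.1104]
tool_rot: [[-0.858, 0.513, 0.0], [0.513, 0.858, -0.0], [-0.0, 0.0, -1.0]]
ft_force: [-1.7, 1.0, 4.6]
position: [0.5082, 0.0914, 0.1103]
tool_rot: [[-0.858, 0.513, 0.001], [0.513, 0.858, -0.0], [-0.001, 0.0, -1.0]]
ft_force: [-3.1, 0.7, 9.5]
```

```bash
cat > s.py <<'E'
from rig import env, job, get_image
import numpy as np
o=env.observe();R=o["tool_rot"];print("t",round(o["time_s"],2),"yaw",round(np.degrees(np.arctan2(R[1,0],R[0,0]))-180,1),"z",round(o["position"][2],4),"xy",np.round(o["position"][:2],4),"F",np.round(o["ft_force"],1),"Tz",round(o["wrist_torque"][2],3))
E
python3 nudge.py '[[0,0,-0.0004,0,0],[0,0,0,0,0]]'>/dev/null; python3 s.py
python3 nudge.py '[[0,0,0,4,0],[0,0,0,4,0],[0,0,0,0,0]]'>/dev/null; python3 s.py
python3 nudge.py '[[0,0,0,4,0],[0,0,0,4,0],[0,0,0,0,0]]'>/dev/null; python3 s.py
python3 nudge.py '[[0,0,0,4,0],[0,0,0,4,0],[0,0,0,0,0]]'>/dev/null; python3 s.py
```

```text
t 13.1 yaw -30.9 z 0.1103 xy [0.5082 0.0914] F [-1.9  0.9  6.3] Tz 0.011
t 13.4 yaw -39.0 z 0.1103 xy [0.5079 0.0912] F [-4.  -0.9  7.9] Tz 0.032
t 13.7 yaw -47.0 z 0.1103 xy [0.5076 0.0912] F [-5.6 -1.  10.6] Tz 0.065
t 14.0 yaw -55.0 z 0.1103 xy [0.5078 0.0914] F [-4.3 -0.5  7.9] Tz 0.082
```

```bash
python3 nudge.py '[[0,0,0,4,0],[0,0,0,4,0],[0,0,0,0,0]]'>/dev/null; python3 s.py
python3 nudge.py '[[0,0,0,4,0],[0,0,0,4,0],[0,0,0,0,0]]'>/dev/null; python3 s.py
python3 nudge.py '[[0,0,0,3,0],[0,0,0,0,0]]'>/dev/null; python3 s.py
python3 nudge.py '[[0,0,0,3,0],[0,0,0,0,0]]'>/dev/null; python3 s.py
```

```text
t 14.3 yaw -63.0 z 0.1103 xy [0.508  0.0915] F [-4.2 -0.1  7.8] Tz 0.095
t 14.6 yaw -71.0 z 0.1103 xy [0.5083 0.0915] F [-1.   1.5  6.6] Tz 0.059
t 14.8 yaw -73.9 z 0.1103 xy [0.5084 0.0915] F [-0.7  1.7  6.1] Tz 0.108
t 15.0 yaw -76.9 z 0.1103 xy [0.5085 0.0915] F [-1.1  1.2  5.8] Tz 0.101
```

```bash
python3 nudge.py '[[0,0,0,3,0],[0,0,0,0,0]]'>/dev/null; python3 s.py
python3 nudge.py '[[0,0,0,3,0],[0,0,0,0,0]]'>/dev/null; python3 s.py
python3 nudge.py '[[0,0,0,2,0],[0,0,0,0,0]]'>/dev/null; python3 s.py
python3 nudge.py '[[0,0,0,2,0],[0,0,0,0,0]]'>/dev/null; python3 s.py
```

```text
t 15.2 yaw -79.9 z 0.1103 xy [0.5086 0.0915] F [0.1 1.7 5.7] Tz 0.134
t 15.4 yaw -82.9 z 0.1103 xy [0.5087 0.0915] F [-0.3  1.3  5.7] Tz 0.167
t 15.6 yaw -84.9 z 0.1103 xy [0.5088 0.0915] F [1.  1.9 4.5] Tz 0.132
t 15.8 yaw -86.9 z 0.1103 xy [0.5088 0.0915] F [0.7 1.1 6.2] Tz 0.167
```

```bash
python3 nudge.py '[[0,0,0,2,0],[0,0,0,0,0]]'>/dev/null; python3 s.py
python3 nudge.py '[[0,0,0,1.5,0],[0,0,0,0,0]]'>/dev/null; python3 s.py
python3 nudge.py '[[0,0,0,1.5,0],[0,0,0,0,0]]'>/dev/null; python3 s.py
```

```text
t 16.0 yaw -88.9 z 0.1103 xy [0.5089 0.0915] F [1.8 1.4 5.5] Tz 0.365
t 16.2 yaw -90.4 z 0.1103 xy [0.5089 0.0914] F [2.  0.8 5.3] Tz 0.429
t 16.4 yaw -91.9 z 0.1103 xy [0.509  0.0914] F [2.3 0.6 5.2] Tz 0.638
```

The torque rose from about 0.15 to 0.64 N·m at a yaw of −89 to −92°, so the key is at the hard stop. I'll relax the twist, release the key, retreat and look.

```bash
python3 nudge.py '[[0,0,0,-2,0],[0,0,0,0,0]]'>/dev/null; python3 s.py; python3 nudge.py '[[0,0,0,0,0.03],[0,0,0,0,0.04],[0,0,0,0,0.04],[0,0,0,0,0.04],[0,0,0,0,0.04]]'; python3 nudge.py '[[0,0,-0.01,0,0.04],[0,0,-0.02,0,0.04],[0,0,-0.03,0,0.04],[0,0,-0.03,0,0.04],[0,0,-0.03,0,0.04],[0,0,0,0,0.04],[0,0,0,0,0.04]]'
python3 - <<'E'
import numpy as np,cv2
from h import *
from rig import env, job, get_image
d=get_image("wrist");np.savez("w5.npz",**d);s=get_image("side");t=get_image("top")
a=d["pixels"][80:384,60:460];b=cv2.resize(s["pixels"][130:210,190:310],(400,267),interpolation=cv2.INTER_CUBIC);c=cv2.resize(t["pixels"][120:230,160:230],(350,550),interpolation=cv2.INTER_CUBIC)
o=np.zeros((571,750,3),np.uint8);o[:304,:400]=a;o[304:,:400]=b;o[:550,400:]=c;cv2.imwrite("pics/c5.png",o[:,:,::-1])
E
```

```text
t 16.6 yaw -89.8 z 0.1103 xy [0.5089 0.0915] F [1.6 1.9 5.1] Tz 0.401
time_s: 17.1
position: [0.508, 0.0914, 0.1097]
tool_rot: [[-0.002, 1.0, -0.0], [1.0, 0.002, 0.0], [0.0, -0.0, -1.0]]
ft_force: [-0.6, -0.4, 0.7]
grip_width: 0.0399
gripper_force: 0.0
time_s: 17.8
position: [0.508, 0.0914, 0.2304]
tool_rot: [[-0.002, 1.0, 0.001], [1.0, 0.002, -0.0], [-0.0, 0.001, -1.0]]
ft_force: [-0.0, 0.9, -0.7]
grip_width: 0.0399
gripper_force: 0.0
```

View pics/c5.png

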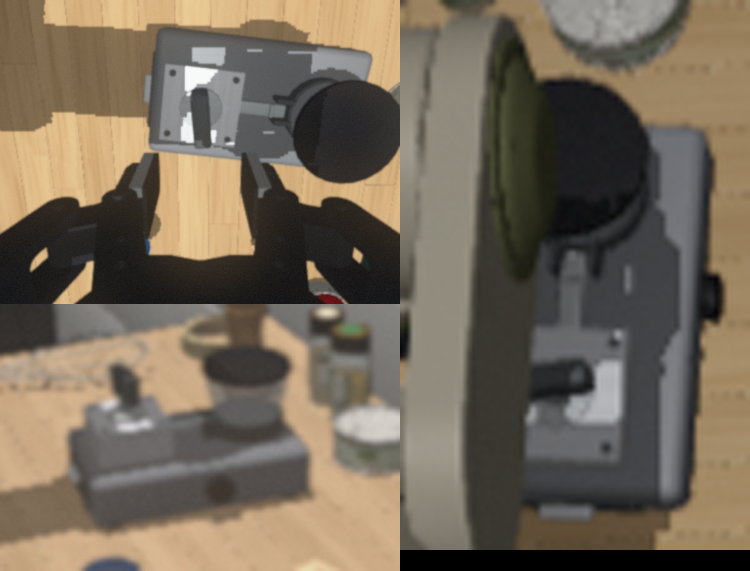

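The key stands in the lock with its collar on the block, at about (201,110) in the wrist crop. The bolt reaches into the hopper's fork at about (290,110). I'll check the bolt's travel and the collar height with numbers.

Run:
```python
import numpy as np,cv2
from h import *
c=np.cos(np.radians(-6.5));s=np.sin(np.radians(-6.5))
for n in("w1","w5"):
    d=np.load(n+".npz");g=cv2.cvtColor(d["pixels"],cv2.COLOR_RGB2GRAY).astype(np.float32)
    for z in(.066,.075):
      for y in(0,.004,):
        xs=np.arange(.030,.085,.001);uv=np.array([proj(d,[.5086+x*c-y*s,.0904+x*s+y*c,z]) for x in xs],np.float32)
        print(n,z,y,cv2.remap(g,uv[:,:1],uv[:,1:],cv2.INTER_LINEAR).ravel().astype(int).tolist())
d=np.load("w5.npz");im=d["pixels"]
a=cv2.resize(im[140:260,190:390],(800,480),interpolation=cv2.INTER_CUBIC);cv2.imwrite("pics/c6.png",a[:,:,::-1])
```

```text
w1 0.066 0 [122, 122, 119, 118, 119, 119, 121, 121, 120, 119, 119, 119, 118, 115, 110, 106, 103, 103, 104, 99, 91, 88, 92, 101, 101, 99, 99, 100, 100, 98, 97, 98, 97, 97, 97, 93, 85, 77, 75, 74, 73, 73, 73, 73, 73, 71, 70, 71, 68, 59, 50, 40, 35, 34, 35, 37]
w1 0.066 0.004 [121, 120, 120, 118, 118, 119, 120, 120, 120, 119, 120, 119, 118, 115, 110, 105, 100, 101, 103, 98, 91, 86, 90, 97, 101, 99, 97, 99, 99, 99, 97, 97, 98, 98, 97, 93, 84, 77, 73, 71, 73, 72, 72, 71, 72, 72, 72, 71, 69, 63, 50, 42, 38, 38, 37, 37]
w1 0.075 0 [119, 120, 120, 120, 121, 120, 120, 119, 119, 118, 114, 108, 105, 104, 104, 101, 96, 90, 88, 95, 101, 101, 100, 100, 100, 100, 98, 99, 98, 99, 97, 94, 87, 77, 74, 73, 73, 73, 75, 73, 71, 71, 72, 71, 69, 58, 46, 38, 35, 34, 36, 37, 40, 43, 47, 51]
w1 0.075 0.004 [118, 117, 120, 120, 120, 119, 119, 119, 119, 118, 115, 108, 104, 103, 104, 103, 97, 88, 88, 97, 101, 101, 98, 99, 100, 102, 100, 99, 100, 101, 99, 95, 86, 77, 73, 72, 73, 72, 72, 73, 72, 72, 73, 71, 67, 58, 47, 39, 34, 36, 37, 37, 38, 39, 42, 48]
w5 0.066 0 [147, 149, 148, 148, 148, 148, 147, 148, 147, 140
[... 396 characters left out ...]
15, 115, 116, 115, 118, 116, 114, 108, 99, 99, 104, 105, 107, 112, 114, 112, 113, 111, 112, 111, 111, 112, 104, 82, 60, 48]
w5 0.075 0 [148, 148, 147, 149, 149, 148, 146, 144, 137, 132, 132, 131, 130, 130, 131, 130, 128, 128, 128, 128, 128, 128, 128, 127, 128, 127, 127, 126, 126, 126, 125, 125, 123, 124, 120, 111, 105, 114, 120, 118, 118, 121, 122, 123, 123, 123, 123, 122, 122, 119, 99, 69, 50, 46, 54, 59]
w5 0.075 0.004 [149, 150, 149, 149, 148, 148, 147, 145, 138, 135, 134, 133, 133, 133, 132, 132, 131, 132, 132, 132, 131, 131, 131, 132, 129, 129, 129, 128, 128, 130, 129, 128, 127, 128, 124, 113, 107, 117, 123, 122, 122, 124, 125, 125, 125, 125, 124, 124, 124, 120, 100, 71, 51, 47, 52, 59]
```

View pics/c6.png

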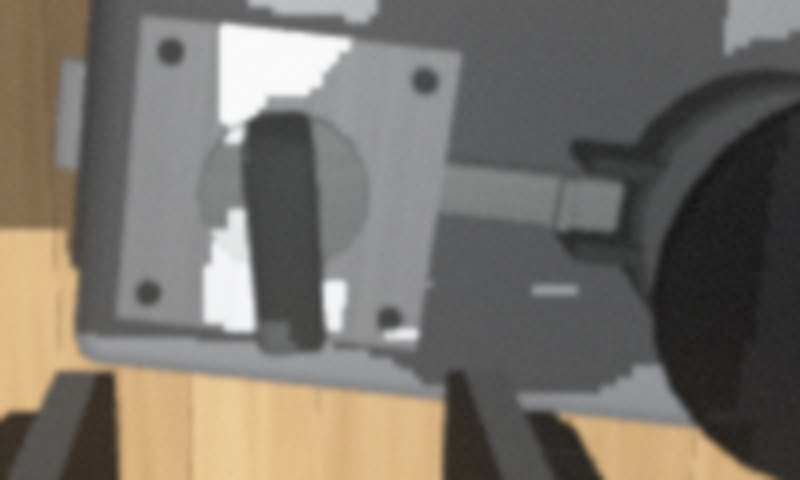

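The crop shows the collar flat on the block. The bolt's groove and tip both moved about 18 mm (tip from 62 to 80 mm at z = 0.075), and the tip now sits in the hopper's fork. The gripper is clear, so I'm handing in.

```bash
python3 -c "
from rig import env, job, get_image
print(job.close_job())"
```

```text
the job is handed in; nothing more can be done
None
```

The bean hopper is locked and the job is handed in: the key is fully home and turned clockwise to its stop, the bolt measures about 18 mm shot, the robot is clear of everything, and the other things were left alone.

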